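# Pile the fastener cases and hold the scanner on the label

### The job

Stack the orange case squarely on the green case, and the blue case with the white barcode label squarely on top of that, label up, edges flush, and let go of the pile. Then draw the yellow hand scanner up out of its stand and tip it so that it looks down at the label at about 45 degrees, its window about 100 mm from the label and aimed at the label's middle. Finish while still holding the scanner there, raised and still, touching nothing but the gripper; leave the tape roll, the oil bottle and the bolt bin alone.

Things in the scene. Friction and masses are not known exactly. Their poses are not given: they have to be found in the camera images.
- base_case: Green flat closed hard-plastic fastener case, 100 (x) by 56 (y) by 24 mm high, 0.2 kg, loose, lying flat; origin at the centre of its underside, z up, x along its long side; the bottom of the pile, already lying on the bench.
- orange_case: Orange flat closed hard-plastic fastener case, 100 (x) by 56 (y) by 24 mm high, 0.2 kg, loose, lying flat; origin at the centre of its underside, z up, x along its long side; the middle of the pile.
- label_case: Blue flat closed hard-plastic fastener case, 100 (x) by 56 (y) by 24 mm high, 0.2 kg, loose, lying flat; origin at the centre of its underside, z up, x along its long side; the top of the pile, with a white label 60 by 38 mm bearing black bars in the middle of its top.
- label (a point): The middle of the white label, at the centre of the blue case's top face, 24 mm above its underside; axes as the case.
- scanner: Pistol-shaped hand scanner, 0.22 kg, loose in the stand. Origin at the centre of its handle's foot; z up the handle; it looks along its own -x (at first level, roughly towards the robot). Black handle 32 (x) by 28 (y) mm, z 0 to 98 mm. Yellow head 105 (x) by 44 (y) by 40 (z) mm, centre (-10, 0, 118) mm, flat sides to grip across y; balance point about (-8, 0, 105) mm.
- window (a point): The middle of the scanner's dark red window, at the front of the head, (-62.5, 0, 118) mm in the scanner's frame; axes as the scanner: it looks along -x.
- handle_end (a point): The centre of the foot of the scanner's handle (the scanner's origin).
- stand: Scanner stand fixed to the bench: base plate 120 (x) by 100 (y) by 10 mm with a grey upright pocket open at the top, 52 by 48 mm outside, 40 (x) by 36 (y) mm inside, rim 82 mm above the bench. The scanner's foot stands on its floor, 10 mm up, so the handle rises 72 mm to come clear. Origin: centre of the underside; axes as the scanner's at the start.
- tape_roll: Bystander, to be left alone. Roll of tan tape lying flat, 84 mm across, 24 mm high; origin at the centre of its underside.
- oil_bottle: Bystander, to be left alone. Small white bottle with a red cap, 44 mm across, 85 mm high; origin at the centre of its underside.
- bolt_bin: Bystander, to be left alone. Open dark blue bin with bolts, 130 (x) by 110 (y) by 65 mm high; origin at the centre of its underside.
Mind the look-alikes: they are no part of the job. There is more than one size of the label_case; the one meant has the size given above. Of the things that look like the orange_case, the smaller one is meant.

How it is judged:
By the outcome, as a careful person would: the job done as asked, in the order asked, and still so for the second after the job is handed in, while the arm keeps its last pose, push and grip.
It also fails if it takes over 67 s, if anything falls off the work surface, if the arm or the gripper's body presses on something with over 40 N, if the wrist force passes 120 N, or if a joint passes its speed limit or range.

### The arm

A 6-joint arm with a two-finger parallel gripper is mounted at the origin on the work surface. World frame = base frame: x ahead of the robot, y to its left, z up, the work surface at z = 0. Lengths are in m, angles in rad, forces in N, time in s.
With the tool pointing down it reaches from about 0.275 to 1 m from the base axis. Payload 8.4 kg.
Tool frame: the origin (TCP) lies on the centre line of the jaws, within the pads' length; the fingertips stand 25 mm ahead of it and the grasp point (between the pads) lies 6 mm ahead of it; z points along the fingers, y is the direction in which the jaws open and shut (so a half turn about z gives the same grasp; the last joint's range is limited). The gripper opens to 85 mm and grips with 20 to 120 N. Pads are 22 mm wide; open, the fingers measure 114 mm over their backs; the gripper's body (76 mm by 85 mm) begins 54 mm behind the grasp point. The pads swing forward as they close: fully open they stand 13 mm farther back than shut.
Start: joints at [-1.287, 0.353, 1.633, -0, 1.155, -0.002], TCP at [0.176, -0.6, 0.256] pointing down, gripper open.
Joint ranges: [-2.63, 2.63], [-0.92, 2.1], [0.06, 2.66], [-1.3, 4.44], [0, 2.69], [-3.02, 3.02]. Speed limits (rad/s): [2.22, 2.22, 2.79, 3.14, 3.14, 3.14].

### API

Orientations are given as a unit quaternion [w, x, y, z].
In Python, from station import read_state, camera, job_done gives the robot as it stands.
- The arm moves only by the tool servo_tool, never from a script. Its argument "steps" is a list of rows, each an object of numbers: "rx", "ry", "rz": the turn, a rotation vector about the tool's x, y, z in degrees; "dx", "dy", "dz": the shift along the tool's x, y, z in m; "jaw": the opening, from 0 (shut) to 1 (fully open). In form: [{"rx": .., "ry": .., "rz": .., "dx": .., "dy": .., "dz": .., "jaw": ..}, ...]. A call has 1 to 8 rows; each row is the pose to reach, as a shift and turn from the pose commanded when the call began, along the tool's axes at that moment; what a row does not reach only later rows make up. A row lasts 1/10 s, in which the tool goes at most 50 mm and 8.59 degrees, less where a joint would pass 70% of its speed; a pose out of reach is approached as far as the arm can. A call with a gripper value outside its range is refused whole. The fingers move at their own pace and stop on an object; "squeeze" is the grip in N (left out, the last holds). Time passes only in rows, so rows that repeat a pose let the fingers close. It gives the time, the measured TCP pose, the force and the opening at its end, in the units of the state.
- read_state(): the state, without advancing time (a new reading comes with each control period).
- camera(name): name is "scene" or "top"; returns a dict with "frame" (384x512x3 uint8, red, green, blue), "fx", "fy", "cx", "cy" (pixels), "R" (3x3) and "t" (3): a world point X has camera coordinates R X + t. Camera axes: x right, y down, z forward; pixel columns grow to the right and rows downward; lengths in m; the calibration is good to about 2 mm. A picture is of the moment at which its call begins. There is no depth.
- job_done(): hands the job in, once; it reports no verdict.
The state is a dict: "t": time; "q": joint angles; "joint_vel": joint speeds; "joint_efforts": joint torques, N m; "position": TCP position; "orientation": TCP orientation; "ft_force": force on the tool from outside, world axes, zero at the start; "moment": the same for the moment, N m; "finger_gap": finger opening in m.
Only numpy, scipy, OpenCV 4.12 (cv2) and the standard library are available. Lean on these libraries where they do the work, as an engineer would, in place of code of your own. Each camera call takes 0.05 s, during which the arm holds its last target. There are 200 camera calls.

## Working session

There is one attempt and no reset: what is moved stays moved. The work goes in short steps, Python scripts to look and compute and a tool call to move; the robot and the scene stay as the last step left them, time stands still between calls to the robot, and variables do not carry over. Pictures are saved under pics/ and viewed, about 8 in all and at most 12, crops included, and the job is handed in when it is done.

Besides the shell and the picture viewer there is one more tool, called after ">>>" as a command line: name --argument value ..., lists and objects as JSON in quotes. servo_tool: Moves the arm, as the interface text tells. Its arguments: {"type":"object","properties":{"steps":{"type":"array","items":{"type":"object","properties":{"rx":{"type":"number"},"ry":{"type":"number"},"rz":{"type":"number"},"dx":{"type":"number"},"dy":{"type":"number"},"dz":{"type":"number"},"jaw":{"type":"number"}}}},"squeeze":{"type":"number"}},"required":["steps"]}

```bash
ls; mkdir -p pics
python3 - <<'E'
from station import *
import cv2,numpy as np
print(read_state())
for n in("scene","top"):
    c=camera(n); cv2.imwrite(f"pics/{n}0.png",cv2.resize(c["frame"][:,:,::-1],(800,600),interpolation=cv2.INTER_CUBIC))
    np.savez(f"pics/{n}0.npz",**c); R=np.array(c["R"]);print(n,c["fx"],c["cx"],c["cy"],-R.T@c["t"],R.tolist())
E
```

```text
pics
{'t': 0.0, 'q': array([-1.28742913e+00,  3.53631154e-01,  1.63413345e+00, -2.00700081e-05,
        1.15518299e+00, -2.41279186e-03]), 'joint_vel': array([-3.33525413e-04, -6.22340540e-04,  3.58327480e-05, -2.82486459e-04,
        4.66503946e-04,  1.23325810e-03]), 'joint_efforts': array([-2.53858881e-03, -6.05248547e+01, -3.42067802e+01, -2.12306991e-04,
        9.31449904e-03,  1.36808470e-05]), 'position': array([ 0.17605629, -0.59923752,  0.25557256]), 'orientation': array([-6.69515121e-04,  9.89807778e-01,  1.42408229e-01, -1.03944474e-04]), 'ft_force': array([ 0.28356374, -0.10226821, -0.33233972]), 'moment': array([ 0.05700882,  0.03252271, -0.00705658]), 'finger_gap': 0.08534857261480096}
scene 376.31395878158224 254.15169678344105 191.29988798882516 [1.16312674 0.17234661 0.70435799] [[-0.2189075883160305, 0.9757178820760224, 0.007354071983632075], [0.6545593832824925, 0.1524350291364732, -0.7404833392109543], [-0.7236238536245899, -0.15728374515264995, -0.6720344797525304]]
top 431.3086206892158 251.92955840285484 189.53889070240672 [0.33774797 0.03847731 1.19615445] [[-0.028687474979535214, -0.9995708661975187, 0.0059255572262170465], [-0.9835146998725661, 0.027166865167020212, -0.17877582770490394], [0.17853813013996506, -0.010956499721150658, -0.9838719892343646]]
```

View pics/scene0.png

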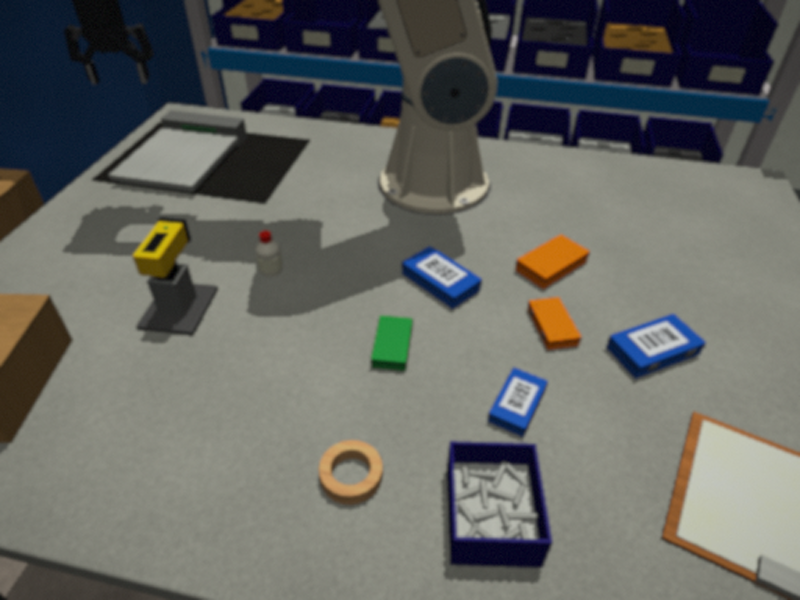

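View pics/top0.png

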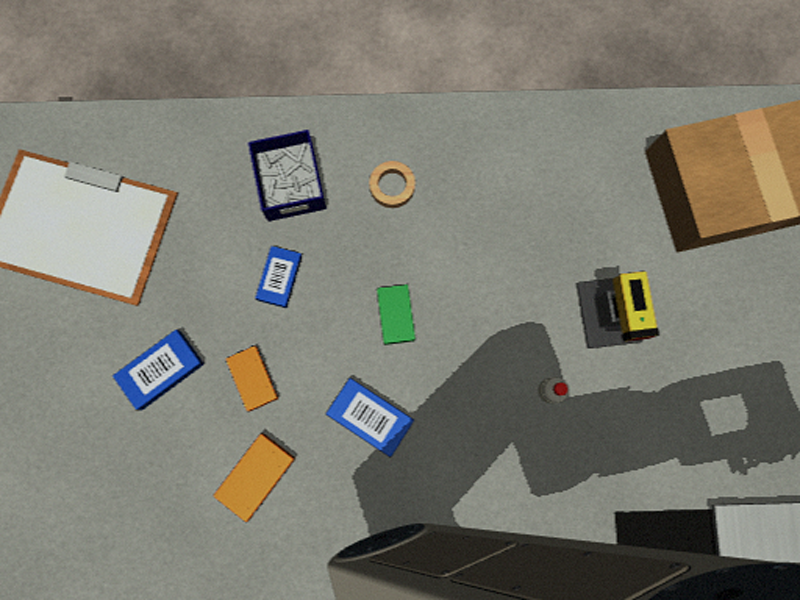

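Both pictures show the parts. In the top view (800×600): green case (395,313), small orange case (252,378), small blue label case (279,276), scanner (635,305) in the stand at (603,312). The larger look-alikes are at (255,477), (158,370) and (368,415).

```bash
cat > h.py <<'E'
import numpy as np,cv2
from station import *
def grab(n):
    c=camera(n); c["R"]=np.array(c["R"]);c["t"]=np.array(c["t"]);return c
def cast(c,uv,z):
    uv=np.atleast_2d(uv).astype(float)
    d=np.c_[(uv[:,0]-c["cx"])/c["fx"],(uv[:,1]-c["cy"])/c["fy"],np.ones(len(uv))]@c["R"]
    o=-c["R"].T@c["t"]; return o+d*((z-o[2])/d[:,2])[:,None]
def proj(c,X):
    p=np.atleast_2d(X)@c["R"].T+c["t"]; return np.c_[c["fx"]*p[:,0]/p[:,2]+c["cx"],c["fy"]*p[:,1]/p[:,2]+c["cy"]]
HUE=dict(green=(45,75),orange=(8,22),blue=(100,118),yellow=(23,34))
def blobs(c,col,z,vmin=60,smin=110,amin=60,fill=True):
    """top faces: returns list of (centre xy, sides, yaw of long side deg, px area, px centroid)"""
    h=cv2.cvtColor(c["frame"],cv2.COLOR_RGB2HSV); lo,hi=HUE[col]
    m=cv2.inRange(h,(lo,smin,vmin),(hi,255,255))
    out=[]
    for k in cv2.findContours(m,cv2.RETR_EXTERNAL,cv2.CHAIN_APPROX_NONE)[0]:
        if cv2.contourArea(k)<amin: continue
        f=np.zeros_like(m);cv2.drawContours(f,[k],-1,255,-1)
        v,u=np.nonzero(f); P=cast(c,np.c_[u,v],z)[:,:2]; C=P.mean(0)
        w,V=np.linalg.eigh(np.cov((P-C).T)); a=V[:,1]
        out.append((C.round(4),np.sqrt(12*w[::-1]).round(4),round(np.degrees(np.arctan2(a[1],a[0]))%180,1),len(u),(u.mean().round(1),v.mean().round(1)),h[...,2][f>0].mean().round()))
    return out
E
python3 - <<'E'
from h import *
for n in("top","scene"):
    c=dict(np.load(f"pics/{n}0.npz"))
    for col in("green","orange","blue"):
        for b in blobs(c,col,.024): print(n,col,*b)
    h=cv2.cvtColor(c["frame"],cv2.COLOR_RGB2HSV); 
    for b in blobs(c,"green",.024)[:1]:
        u,v=map(int,b[4]); print(h[v-25:v+26:3,u,2],h[v,u-20:u+21:2,2])
c=dict(np.load("pics/top0.npz"));
for b in blobs(c,"yellow",.148,vmin=100): print(b)
E
python3 - <<'E'
import sys;sys.path.insert(0,'.')
from h import *
a=dict(np.load("pics/top0.npz"))["frame"][160:240,360:440];b=dict(np.load("pics/scene0.npz"))["frame"][130:220,80:170]
cv2.imwrite("pics/crop1.png",np.hstack([cv2.resize(x[:,:,::-1],(400,400),interpolation=cv2.INTER_NEAREST) for x in(a,b)]))
E
```

```text
top green [0.5196 0.0234] [0.0994 0.0548] 5.9 711 (np.float64(253.0), np.float64(200.6)) 153.0
top orange [0.2476 0.2708] [0.1295 0.0729] 141.7 1410 (np.float64(162.0), np.float64(305.4)) 188.0
top orange [0.4138 0.2759] [0.1015 0.0569] 22.7 799 (np.float64(160.6), np.float64(241.9)) 187.0
top orange [0.6431 0.5118] [0.3285 0.1945] 122.7 802 (np.float64(76.4), np.float64(161.9)) 144.0
top orange [0.7593 0.0233] [0.0764 0.0699] 174.6 656 (np.float64(250.6), np.float64(117.4)) 160.0
top orange [0.8007 0.6951] [0.1407 0.069 ] 132.6 249 (np.float64(14.4), np.float64(109.6)) 137.0
top orange [ 0.7712 -0.6184] [0.2419 0.2057] 135.9 5676 (np.float64(473.9), np.float64(108.0)) 160.0
top blue [0.3422 0.073 ] [0.133  0.0747] 55.6 1411 (np.float64(236.4), np.float64(266.6)) 174.0
top blue [0.4343 0.4403] [0.1335 0.0748] 125.7 1375 (np.float64(99.7), np.float64(236.0)) 172.0
top blue [0.5934 0.2302] [0.1001 0.0563] 163.3 717 (np.float64(177.7), np.float64(176.4)) 170.0
[138 136 138 154 154 153 152 154 154 154 155 158 159 157 159 146 143] [139 147 139 134 138 125 155 155 152 159 155 155 154 155 1
[... 1004 characters left out ...]
64(256.5)) 160.0
scene blue [0.4351 0.4408] [0.1352 0.0817] 127.1 1281 (np.float64(420.4), np.float64(218.7)) 156.0
scene blue [0.3514 0.0759] [0.1453 0.0917] 47.2 1099 (np.float64(282.2), np.float64(176.5)) 137.0
scene blue [-0.5338  0.4666] [0.7244 0.1594] 90.1 2520 (np.float64(405.2), np.float64(62.4)) 73.0
scene blue [-0.5358 -0.4952] [0.6279 0.1583] 88.5 1667 (np.float64(195.0), np.float64(42.3)) 74.0
[144 145 145 144 143 145 145 145 144 146 146 145 145  89  53  79 141] [143 143 141 141 139 140 144 144 145 146 144 146 146 146 147 142 117 143
 145 143 144]
(array([ 0.5106, -0.359 ]), array([0.0921, 0.0427]), np.float64(5.1), 630, (np.float64(408.1), np.float64(192.2)), np.float64(148.0))
```

View pics/crop1.png

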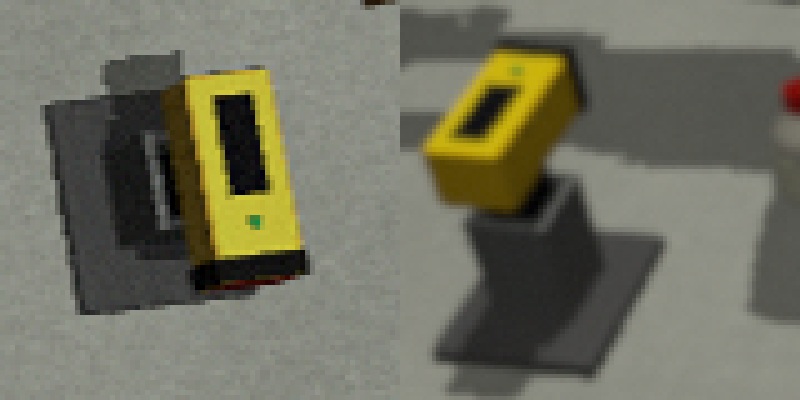

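```bash
cat >> h.py <<'E'
from scipy.spatial.transform import Rotation as Ro
def Rt(s): q=s["orientation"]; return Ro.from_quat([q[1],q[2],q[3],q[0]])
def down(yaw): return Ro.from_euler("z",yaw,degrees=True)*Ro.from_euler("x",180,degrees=True)
def go(p,Rg):
    s=read_state();R=Rt(s);d=R.inv().apply(np.array(p)-s["position"]);r=(R.inv()*Rg).as_rotvec(degrees=True)
    print("d",d.round(4),"r",r.round(2),"t",round(float(s["t"]),2),"pos",s["position"].round(4),"gap",round(float(s["finger_gap"]),4),"F",s["ft_force"].round(1))
E
python3 - <<'E'
from h import *
go([.4138,.2759,.10],down(22.7))
c=dict(np.load("pics/top0.npz"))
for v in(150,165):
  for b in blobs(c,"yellow",.148,vmin=v): print(v,*b)
h=cv2.cvtColor(c["frame"],cv2.COLOR_RGB2HSV)
print(h[180:205:4,396:426,2])
# stand plate: dark gray
m=cv2.inRange(c["frame"],(40,40,40),(85,85,85))[160:240,360:440]
g=c["frame"][160:240,360:440].mean(2); print(g[30].astype(int)[::2],g[60].astype(int)[::2])
E
```

```text
d [ 0.4748 -0.7725  0.1566] r [-0.07 -0.   -6.32] t 0.1 pos [ 0.1761 -0.5993  0.2556] gap 0.0854 F [ 0.6  0.9 -0. ]
150 [ 0.511  -0.3591] [0.0908 0.0426] 5.4 621 (np.float64(408.1), np.float64(192.1)) 148.0
165 [ 0.5108 -0.3595] [0.0907 0.0418] 5.1 607 (np.float64(408.3), np.float64(192.2)) 148.0
[[ 58 143 196 198 198 202 138  22   6  16  18  20  17  11  68 169 200 196
  176 148 137 132 137 142 143 139 137 141 144 151]
 [ 64  52 154 199 196 199 205 130   9  21  13  20  12  15  15 160 206 196
  198 170 138 139 141 138 139 145 145 149 144 142]
 [ 67  59  67 159 200 195 202 147  58  22  15  16  14  23  15  19 158 200
  197 198 164 138 141 148 145 145 138 142 141 142]
 [ 64  64  60  88 167 196 197 200 156  59  19  16  23  14  23  15  68 172
  202 193 199 163 136 133 137 139 140 140 146 142]
 [ 65  64  67  54 149 194 198 199 205 127  18  18  19  19  18  11  22  69
  166 201 198 176 145 136 144 137 142 143 140 139]
 [ 53  65  61  63  59 161 198 195 199 197 199 199 198 197 197 199 194 196
  199 193 197 199 171 138 134 140 136 138 133 136]
 [ 58  65  66  66  62  79 168 194 195 198 194 197 201 153 130 136 174 199
  194 192 191 196 201 166 141 140 136 136 142 140]]
[130 136 136 136 140  87  65  64  64  64  50  27  21  26  20  84  23  27
  40  29 148 147  99  14  14  17  85 145 136 135 138 138 131 137 135 141
 137 138 140 130] [140 132 132 138 139 138 139 146  38  64  64  60  63  61  69  55  57  47
  57  72  84 146 143 134 128 135 137 136 137 133 137 130 126 137 135 132
 139 140 135 137]
```

>>> servo_tool --steps '[{"dx": 0.2,"dy": -0.36,"rz": -3},{"dx": 0.2,"dy": -0.36,"rz": -3},{"dx": 0.2,"dy": -0.36,"rz": -3},{"dx": 0.2,"dy": -0.36,"rz": -3},{"dx": 0.2,"dy": -0.36,"rz": -3},{"dx": 0.2,"dy": -0.36,"rz": -3},{"dx": 0.2,"dy": -0.36,"rz": -3},{"dx": 0.2,"dy": -0.36,"rz": -3}]'

```text
invalid input
```

Run:
```python
from h import *
go([.4138,.2759,.10],down(22.7))
```

```text
d [ 0.4748 -0.7725  0.1566] r [-0.07 -0.   -6.32] t 0.1 pos [ 0.1761 -0.5993  0.2556] gap 0.0854 F [ 0.6  0.9 -0. ]
```

>>> servo_tool --steps '[{"rx": 0,"ry": 0,"rz": -3,"dx": 0.025,"dy": -0.04,"dz": 0,"jaw": 1},{"rx": 0,"ry": 0,"rz": -3,"dx": 0.05,"dy": -0.08,"dz": 0,"jaw": 1}]'

```text
t: 0.3
position: [0.2014, -0.5079, 0.2554]
orientation: [-0.001, 0.986, 0.168, -0.0]
ft_force: [1.1, 0.7, -0.5]
finger_gap: 0.0852
```

>>> servo_tool --steps '[{"rx": 0,"ry": 0,"rz": -3,"dx": 0.4,"dy": -0.7,"dz": 0,"jaw": 1},{"rx": 0,"ry": 0,"rz": -3,"dx": 0.4,"dy": -0.7,"dz": 0,"jaw": 1},{"rx": 0,"ry": 0,"rz": -3,"dx": 0.4,"dy": -0.7,"dz": 0,"jaw": 1},{"rx": 0,"ry": 0,"rz": -3,"dx": 0.4,"dy": -0.7,"dz": 0,"jaw": 1},{"rx": 0,"ry": 0,"rz": -3,"dx": 0.4,"dy": -0.7,"dz": 0,"jaw": 1},{"rx": 0,"ry": 0,"rz": -3,"dx": 0.4,"dy": -0.7,"dz": 0,"jaw": 1},{"rx": 0,"ry": 0,"rz": -3,"dx": 0.4,"dy": -0.7,"dz": 0,"jaw": 1},{"rx": 0,"ry": 0,"rz": -3,"dx": 0.4,"dy": -0.7,"dz": 0,"jaw": 1}]'

```text
t: 1.1
position: [0.2732, -0.1141, 0.2563]
orientation: [0.0, 0.981, 0.193, 0.0]
ft_force: [1.4, 0.8, -0.9]
finger_gap: 0.0852
```

Run:
```python
from h import *
go([.4138,.2759,.10],down(22.7))
c=dict(np.load("pics/top0.npz"))
h=cv2.cvtColor(c["frame"],cv2.COLOR_RGB2HSV)
m=cv2.inRange(h,(20,110,165),(34,255,255));m[:, :390]=0;m[:,440:]=0;m[:160]=0;m[230:]=0
k=max(cv2.findContours(m,0,1)[0],key=cv2.contourArea)
P=cast(c,k[:,0],.148)[:,:2]; print(cv2.minAreaRect((P*1000).astype(np.float32)))
g=cv2.cvtColor(c["frame"],cv2.COLOR_RGB2GRAY)
m=cv2.inRange(g,0,100);m[:, :362]=0;m[:,440:]=0;m[:165]=0;m[230:]=0
```

```text
d [ 0.2781 -0.3075  0.1564] r [ 0.03 -0.04 -0.39] t 1.1 pos [ 0.2732 -0.1141  0.2563] gap 0.0852 F [ 1.4  0.8 -0.9]
((511.2419738769531, -359.49395751953125), (90.27737426757812, 41.82633972167969), 4.907355308532715)
```

>>> servo_tool --steps '[{"rx": 0,"ry": 0,"rz": 0,"dx": 0.2781,"dy": -0.3075,"dz": 0.1,"jaw": 1},{"rx": 0,"ry": 0,"rz": 0,"dx": 0.2781,"dy": -0.3075,"dz": 0.1,"jaw": 1},{"rx": 0,"ry": 0,"rz": 0,"dx": 0.2781,"dy": -0.3075,"dz": 0.1,"jaw": 1},{"rx": 0,"ry": 0,"rz": 0,"dx": 0.2781,"dy": -0.3075,"dz": 0.1,"jaw": 1},{"rx": 0,"ry": 0,"rz": 0,"dx": 0.2781,"dy": -0.3075,"dz": 0.1,"jaw": 1},{"rx": 0,"ry": 0,"rz": 0,"dx": 0.2781,"dy": -0.3075,"dz": 0.1,"jaw": 1},{"rx": 0,"ry": 0,"rz": 0,"dx": 0.2781,"dy": -0.3075,"dz": 0.1,"jaw": 1},{"rx": 0,"ry": 0,"rz": 0,"dx": 0.2781,"dy": -0.3075,"dz": 0.1,"jaw": 1}]'

```text
t: 1.9
position: [0.4039, 0.2492, 0.1625]
orientation: [0.0, 0.981, 0.194, -0.0]
ft_force: [0.4, -0.5, 1.0]
finger_gap: 0.0858
```

Run:
```python
from h import *
go([.4138,.2759,.06],down(22.7))
```

```text
d [ 0.0193 -0.0209  0.1025] r [ 0.01  0.01 -0.28] t 1.9 pos [0.4039 0.2492 0.1625] gap 0.0858 F [ 0.4 -0.5  1. ]
```

>>> servo_tool --steps '[{"rx": 0,"ry": 0,"rz": -0.3,"dx": 0.0193,"dy": -0.0209,"dz": 0.04,"jaw": 1},{"rx": 0,"ry": 0,"rz": -0.3,"dx": 0.0193,"dy": -0.0209,"dz": 0.08,"jaw": 1},{"rx": 0,"ry": 0,"rz": -0.3,"dx": 0.0193,"dy": -0.0209,"dz": 0.1,"jaw": 1},{"rx": 0,"ry": 0,"rz": -0.3,"dx": 0.0193,"dy": -0.0209,"dz": 0.115,"jaw": 1},{"rx": 0,"ry": 0,"rz": -0.3,"dx": 0.0193,"dy": -0.0209,"dz": 0.125,"jaw": 1},{"rx": 0,"ry": 0,"rz": -0.3,"dx": 0.0193,"dy": -0.0209,"dz": 0.132,"jaw": 1},{"rx": 0,"ry": 0,"rz": -0.3,"dx": 0.0193,"dy": -0.0209,"dz": 0.132,"jaw": 1}]'

```text
t: 2.6
position: [0.4136, 0.2734, 0.0309]
orientation: [0.0, 0.981, 0.197, -0.0]
ft_force: [0.5, -0.6, -0.0]
finger_gap: 0.0854
```

Run:
```python
from h import *
go([.4138,.2759,.030],down(22.7))
c=grab("scene"); print(proj(c,[.4138,.2759,.03]))
f=c["frame"][150:240,300:420,::-1]; cv2.imwrite("pics/g1.png",cv2.resize(f,(800,600),interpolation=cv2.INTER_CUBIC))
```

```text
d [ 0.0012 -0.0022  0.0009] r [ 0.01  0.05 -0.03] t 2.6 pos [0.4136 0.2734 0.0309] gap 0.0854 F [ 0.5 -0.6 -0. ]
[[354.12166887 200.77645185]]
```

View pics/g1.png

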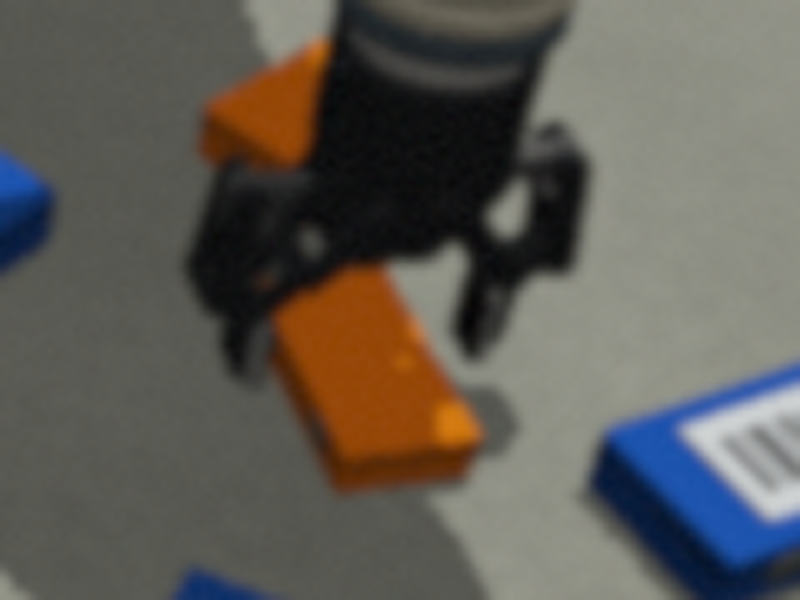

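The crop shows the open fingers straddling the small orange case (about 380,370), one on each side, tips above the bench. I'll lower slightly and close.

>>> servo_tool --steps '[{"rx": 0,"ry": 0,"rz": 0,"dx": 0.001,"dy": -0.002,"dz": 0.004,"jaw": 1},{"rx": 0,"ry": 0,"rz": 0,"dx": 0.001,"dy": -0.002,"dz": 0.004,"jaw": 0.4},{"rx": 0,"ry": 0,"rz": 0,"dx": 0.001,"dy": -0.002,"dz": 0.004,"jaw": 0.4},{"rx": 0,"ry": 0,"rz": 0,"dx": 0.001,"dy": -0.002,"dz": 0.004,"jaw": 0.4},{"rx": 0,"ry": 0,"rz": 0,"dx": 0.001,"dy": -0.002,"dz": 0.004,"jaw": 0.4},{"rx": 0,"ry": 0,"rz": 0,"dx": 0.001,"dy": -0.002,"dz": 0.004,"jaw": 0.4},{"rx": 0,"ry": 0,"rz": 0,"dx": 0.001,"dy": -0.002,"dz": 0.004,"jaw": 0.4}]' --squeeze 40

```text
t: 3.35
position: [0.4142, 0.2761, 0.0278]
orientation: [-0.0, 0.98, 0.197, 0.0]
ft_force: [-1.9, -0.3, 5.9]
finger_gap: 0.0549
```

Run:
```python
from h import *
go([.4138,.2759,.10],down(22.7))
go([.5196,.0234,.12],down(5.9))
```

```text
d [-0.0004  0.     -0.0722] r [-0.01 -0.04 -0.03] t 3.35 pos [0.4142 0.2761 0.0278] gap 0.0549 F [-1.9 -0.3  5.9]
d [-0.      0.2738 -0.0922] r [-0.02 -0.04 16.77] t 3.35 pos [0.4142 0.2761 0.0278] gap 0.0549 F [-1.9 -0.3  5.9]
```

>>> servo_tool --steps '[{"rx": 0,"ry": 0,"rz": 0,"dx": 0,"dy": 0,"dz": -0.03,"jaw": 0.4},{"rx": 0,"ry": 0,"rz": 0,"dx": 0,"dy": 0,"dz": -0.07,"jaw": 0.4},{"rx": 0,"ry": 0,"rz": 4,"dx": 0,"dy": 0.04,"dz": -0.092,"jaw": 0.4},{"rx": 0,"ry": 0,"rz": 8,"dx": 0,"dy": 0.09,"dz": -0.092,"jaw": 0.4},{"rx": 0,"ry": 0,"rz": 12,"dx": 0,"dy": 0.14,"dz": -0.092,"jaw": 0.4},{"rx": 0,"ry": 0,"rz": 16,"dx": 0,"dy": 0.19,"dz": -0.092,"jaw": 0.4},{"rx": 0,"ry": 0,"rz": 16.8,"dx": 0,"dy": 0.24,"dz": -0.092,"jaw": 0.4},{"rx": 0,"ry": 0,"rz": 16.8,"dx": 0,"dy": 0.2738,"dz": -0.092,"jaw": 0.4}]'

```text
t: 4.15
position: [0.5201, 0.0204, 0.1194]
orientation: [0.0, 0.999, 0.05, 0.0]
ft_force: [1.2, 0.5, -3.0]
finger_gap: 0.055
```

Run:
```python
from h import *
go([.5196,.0234,.0535],down(5.9))
c=grab("top"); 
for b in blobs(c,"green",.024)+blobs(c,"orange",.116)+blobs(c,"blue",.024): print(*b)
c=grab("scene"); 
f=c["frame"][120:240,180:340,::-1]; cv2.imwrite("pics/g2.png",cv2.resize(f,(800,600),interpolation=cv2.INTER_CUBIC))
```

```text
d [-0.0003 -0.0031  0.0659] r [ 0.02 -0.02 -0.13] t 4.15 pos [0.5201 0.0204 0.1194] gap 0.055 F [ 1.2  0.5 -3. ]
[0.2547 0.2525] [0.1191 0.0673] 141.6 1408 (np.float64(162.0), np.float64(305.3)) 184.0
[0.6188 0.4749] [0.3026 0.1791] 122.4 801 (np.float64(76.3), np.float64(162.0)) 140.0
[0.7265 0.0246] [0.0699 0.0645] 171.6 652 (np.float64(250.5), np.float64(117.3)) 157.0
[0.7644 0.6434] [0.13   0.0638] 132.1 251 (np.float64(14.5), np.float64(109.6)) 133.0
[ 0.7374 -0.5668] [0.223  0.1893] 135.6 5667 (np.float64(473.9), np.float64(107.9)) 157.0
[0.3652 0.1255] [0.0527 0.0227] 150.9 162 (np.float64(216.6), np.float64(258.5)) 100.0
[0.4343 0.4403] [0.1334 0.0749] 125.7 1375 (np.float64(99.7), np.float64(236.0)) 168.0
[0.5933 0.2301] [0.1001 0.0562] 163.8 716 (np.float64(177.7), np.float64(176.4)) 166.0
```

View pics/g2.png

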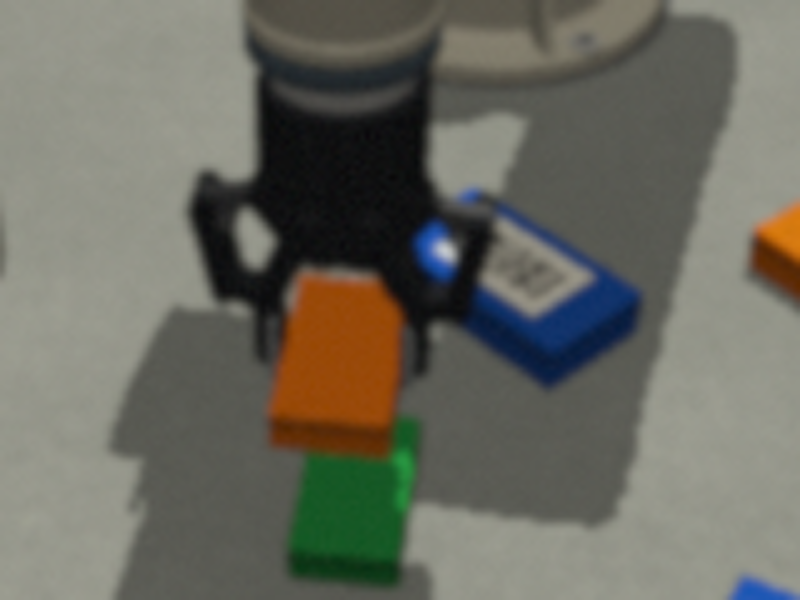

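Orange is held level above the green case (crop centre about 340,360, green just below at 350,510).

>>> servo_tool --steps '[{"rx": 0,"ry": 0,"rz": -0.1,"dx": 0,"dy": 0,"dz": 0.03,"jaw": 0.4},{"rx": 0,"ry": 0,"rz": -0.1,"dx": 0,"dy": 0,"dz": 0.052,"jaw": 0.4},{"rx": 0,"ry": 0,"rz": -0.1,"dx": 0,"dy": 0,"dz": 0.055,"jaw": 0.4},{"rx": 0,"ry": 0,"rz": -0.1,"dx": 0,"dy": 0,"dz": 0.055,"jaw": 0.4}]'

```text
t: 4.65
position: [0.5187, 0.0237, 0.0639]
orientation: [-0.0, 0.999, 0.052, -0.001]
ft_force: [-0.2, -0.1, -2.3]
finger_gap: 0.0551
```

Run:
```python
from h import *
go([.5196,.0234,.052],down(5.9))
```

```text
d [0.0009 0.0004 0.0119] r [-0.01  0.11  0.1 ] t 4.65 pos [0.5187 0.0237 0.0639] gap 0.0551 F [-0.2 -0.1 -2.3]
```

>>> servo_tool --steps '[{"rx": 0,"ry": 0,"rz": 0.1,"dx": 0.0009,"dy": 0.0004,"dz": 0.006,"jaw": 0.4},{"rx": 0,"ry": 0,"rz": 0.1,"dx": 0.0009,"dy": 0.0004,"dz": 0.01,"jaw": 0.4},{"rx": 0,"ry": 0,"rz": 0.1,"dx": 0.0009,"dy": 0.0004,"dz": 0.012,"jaw": 0.4},{"rx": 0,"ry": 0,"rz": 0.1,"dx": 0.0009,"dy": 0.0004,"dz": 0.0125,"jaw": 0.4},{"rx": 0,"ry": 0,"rz": 0.1,"dx": 0.0009,"dy": 0.0004,"dz": 0.0125,"jaw": 0.4}]'

```text
t: 5.15
position: [0.5205, 0.023, 0.0519]
orientation: [-0.0, 0.999, 0.051, 0.0]
ft_force: [-0.0, 0.1, -2.1]
finger_gap: 0.055
```

Run:
```python
from h import *
go([.5196,.0234,.052],down(5.9))
```

```text
d [-0.0008 -0.0005 -0.0001] r [-0.   -0.01 -0.03] t 5.15 pos [0.5205 0.023  0.0519] gap 0.055 F [-0.   0.1 -2.1]
```

>>> servo_tool --steps '[{"rx": 0,"ry": 0,"rz": 0,"dx": -0.0008,"dy": -0.0005,"dz": 0.001,"jaw": 0.4},{"rx": 0,"ry": 0,"rz": 0,"dx": -0.0008,"dy": -0.0005,"dz": 0.0015,"jaw": 0.4},{"rx": 0,"ry": 0,"rz": 0,"dx": -0.0008,"dy": -0.0005,"dz": 0.0015,"jaw": 0.4}]'

```text
t: 5.45
position: [0.5202, 0.0233, 0.0514]
orientation: [0.0, 0.999, 0.051, 0.001]
ft_force: [-1.7, -1.5, 9.8]
finger_gap: 0.0554
```

Run:
```python
from h import *
go([.5196,.0234,.052],down(5.9))
```

```text
d [-0.0006 -0.0002 -0.0006] r [ 0.01 -0.08 -0.03] t 5.45 pos [0.5202 0.0233 0.0514] gap 0.0554 F [-1.7 -1.5  9.8]
```

Contact at the expected height. Release, rise, and look.

>>> servo_tool --steps '[{"rx": 0,"ry": 0,"rz": 0,"dx": 0,"dy": 0,"dz": -0.001,"jaw": 0.75},{"rx": 0,"ry": 0,"rz": 0,"dx": 0,"dy": 0,"dz": -0.001,"jaw": 1},{"rx": 0,"ry": 0,"rz": 0,"dx": 0,"dy": 0,"dz": -0.001,"jaw": 1},{"rx": 0,"ry": 0,"rz": 0,"dx": 0,"dy": 0,"dz": -0.001,"jaw": 1},{"rx": 0,"ry": 0,"rz": 0,"dx": 0,"dy": 0,"dz": -0.03,"jaw": 1},{"rx": 0,"ry": 0,"rz": 0,"dx": 0,"dy": 0,"dz": -0.07,"jaw": 1},{"rx": 0,"ry": 0,"rz": 0,"dx": 0,"dy": 0,"dz": -0.1,"jaw": 1}]'

```text
t: 6.15
position: [0.5197, 0.0234, 0.1519]
orientation: [-0.0, 0.999, 0.051, 0.0]
ft_force: [1.2, 0.6, -0.4]
finger_gap: 0.0855
```

Run:
```python
from h import *
go([.5933,.2301,.14],down(-16.5))
```

```text
d [ 0.0944 -0.1981  0.0119] r [-0.000e+00 -2.000e-02  2.238e+01] t 6.15 pos [0.5197 0.0234 0.1519] gap 0.0855 F [ 1.2  0.6 -0.4]
```

>>> servo_tool --steps '[{"rx": 0,"ry": 0,"rz": 5,"dx": 0.02,"dy": -0.04,"dz": 0,"jaw": 1},{"rx": 0,"ry": 0,"rz": 10,"dx": 0.04,"dy": -0.08,"dz": 0,"jaw": 1},{"rx": 0,"ry": 0,"rz": 15,"dx": 0.06,"dy": -0.12,"dz": 0,"jaw": 1},{"rx": 0,"ry": 0,"rz": 20,"dx": 0.08,"dy": -0.16,"dz": 0,"jaw": 1},{"rx": 0,"ry": 0,"rz": 22.4,"dx": 0.0944,"dy": -0.1981,"dz": 0.012,"jaw": 1},{"rx": 0,"ry": 0,"rz": 22.4,"dx": 0.0944,"dy": -0.1981,"dz": 0.05,"jaw": 1},{"rx": 0,"ry": 0,"rz": 22.4,"dx": 0.0944,"dy": -0.1981,"dz": 0.08,"jaw": 1},{"rx": 0,"ry": 0,"rz": 22.4,"dx": 0.0944,"dy": -0.1981,"dz": 0.08,"jaw": 1}]'

```text
t: 6.95
position: [0.5901, 0.2294, 0.0661]
orientation: [0.002, 0.99, -0.143, -0.003]
ft_force: [-0.6, -0.6, 0.0]
finger_gap: 0.0853
```

Run:
```python
from h import *
go([.5933,.2301,.028],down(-16.5))
c=grab("top")
for b in blobs(c,"green",.024,amin=5)+blobs(c,"orange",.048)+blobs(c,"blue",.024): print(*b)
f=c["frame"][140:260,140:300,::-1]; cv2.imwrite("pics/g3.png",cv2.resize(f,(800,600),interpolation=cv2.INTER_CUBIC))
```

```text
d [ 0.0031 -0.0018  0.038 ] r [0.27 0.35 0.02] t 6.95 pos [0.5901 0.2294 0.0661] gap 0.0853 F [-0.6 -0.6  0. ]
[0.5204 0.0232] [0.1002 0.0569] 5.9 774 (np.float64(253.1), np.float64(198.9)) 143.0
[0.6092 0.5168] [0.3048 0.1415] 102.4 641 (np.float64(70.7), np.float64(171.7)) 140.0
[0.7554 0.4539] [0.1061 0.0105] 71.8 117 (np.float64(95.9), np.float64(119.7)) 135.0
[0.751  0.0238] [0.0744 0.0688] 173.5 655 (np.float64(250.5), np.float64(117.3)) 155.0
[0.7915 0.6809] [0.1384 0.068 ] 132.1 246 (np.float64(14.7), np.float64(109.5)) 132.0
[ 0.7628 -0.6049] [0.2369 0.201 ] 135.2 5659 (np.float64(473.9), np.float64(107.9)) 155.0
[0.3334 0.036 ] [0.1128 0.0531] 26.3 372 (np.float64(250.3), np.float64(269.6)) 171.0
[0.4272 0.4615] [0.1458 0.0771] 146.7 540 (np.float64(91.8), np.float64(238.9)) 162.0
```

View pics/g3.png

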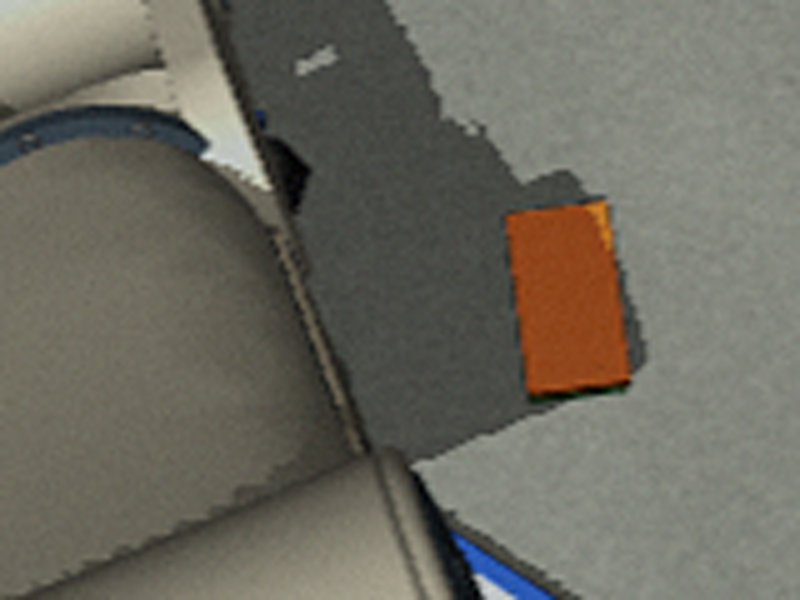

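The crop shows the orange case flush on the green; measured centre is within 1 mm and the same yaw (5.9°). Now down onto the blue case.

>>> servo_tool --steps '[{"rx": 0,"ry": 0,"rz": 0,"dx": 0.0025,"dy": -0.0015,"dz": 0.015,"jaw": 1},{"rx": 0,"ry": 0,"rz": 0,"dx": 0.0025,"dy": -0.0015,"dz": 0.03,"jaw": 1},{"rx": 0,"ry": 0,"rz": 0,"dx": 0.0025,"dy": -0.0015,"dz": 0.037,"jaw": 1},{"rx": 0,"ry": 0,"rz": 0,"dx": 0.0025,"dy": -0.0015,"dz": 0.037,"jaw": 1}]'

```text
t: 7.4
position: [0.5954, 0.2304, 0.0323]
orientation: [0.0, 0.99, -0.144, -0.001]
ft_force: [-0.1, -0.4, 0.6]
finger_gap: 0.0851
```

Run:
```python
from h import *
go([.5933,.2301,.0282],down(-16.5))
```

```text
d [-0.0019  0.0009  0.0041] r [ 0.06  0.08 -0.05] t 7.4 pos [0.5954 0.2304 0.0323] gap 0.0851 F [-0.1 -0.4  0.6]
```

>>> servo_tool --steps '[{"rx": 0,"ry": 0,"rz": 0,"dx": -0.0019,"dy": 0.0009,"dz": 0.004,"jaw": 1},{"rx": 0,"ry": 0,"rz": 0,"dx": -0.0019,"dy": 0.0009,"dz": 0.004,"jaw": 1},{"rx": 0,"ry": 0,"rz": 0,"dx": -0.0019,"dy": 0.0009,"dz": 0.004,"jaw": 0.4},{"rx": 0,"ry": 0,"rz": 0,"dx": -0.0019,"dy": 0.0009,"dz": 0.004,"jaw": 0.4},{"rx": 0,"ry": 0,"rz": 0,"dx": -0.0019,"dy": 0.0009,"dz": 0.004,"jaw": 0.4},{"rx": 0,"ry": 0,"rz": 0,"dx": -0.0019,"dy": 0.0009,"dz": 0.004,"jaw": 0.4},{"rx": 0,"ry": 0,"rz": 0,"dx": -0.0019,"dy": 0.0009,"dz": 0.004,"jaw": 0.4},{"rx": 0,"ry": 0,"rz": 0,"dx": -0.0019,"dy": 0.0009,"dz": 0.004,"jaw": 0.4}]'

```text
t: 8.2
position: [0.5943, 0.2307, 0.0299]
orientation: [-0.0, 0.99, -0.144, 0.0]
ft_force: [-0.7, -0.7, 6.4]
finger_gap: 0.0551
```

Run:
```python
from h import *
go([.5933,.2301,.0282],down(-16.5))
go([.52,.0233,.15],down(5.9))
```

```text
d [-0.0008  0.0009  0.0017] r [-0.03 -0.04 -0.02] t 8.2 pos [0.5943 0.2307 0.0299] gap 0.0551 F [-0.7 -0.7  6.4]
d [-0.0122  0.2199 -0.1202] r [ -0.03  -0.05 -22.42] t 8.2 pos [0.5943 0.2307 0.0299] gap 0.0551 F [-0.7 -0.7  6.4]
```

>>> servo_tool --steps '[{"rx": 0,"ry": 0,"rz": 0,"dx": 0,"dy": 0,"dz": -0.03,"jaw": 0.4},{"rx": 0,"ry": 0,"rz": 0,"dx": 0,"dy": 0,"dz": -0.07,"jaw": 0.4},{"rx": 0,"ry": 0,"rz": -4,"dx": -0.002,"dy": 0.03,"dz": -0.1,"jaw": 0.4},{"rx": 0,"ry": 0,"rz": -9,"dx": -0.004,"dy": 0.07,"dz": -0.12,"jaw": 0.4},{"rx": 0,"ry": 0,"rz": -14,"dx": -0.007,"dy": 0.12,"dz": -0.12,"jaw": 0.4},{"rx": 0,"ry": 0,"rz": -19,"dx": -0.01,"dy": 0.165,"dz": -0.12,"jaw": 0.4},{"rx": 0,"ry": 0,"rz": -22.4,"dx": -0.0122,"dy": 0.2,"dz": -0.12,"jaw": 0.4},{"rx": 0,"ry": 0,"rz": -22.4,"dx": -0.0122,"dy": 0.22,"dz": -0.12,"jaw": 0.4}]'

```text
t: 9.0
position: [0.5178, 0.0209, 0.1491]
orientation: [0.0, 0.999, 0.052, -0.001]
ft_force: [0.5, 0.4, -2.1]
finger_gap: 0.0548
```

>>> servo_tool --steps '[{"rx": 0,"ry": 0,"rz": 0,"dx": 0.0008,"dy": 0,"dz": 0.03,"jaw": 0.4},{"rx": 0,"ry": 0,"rz": 0,"dx": 0.0008,"dy": 0,"dz": 0.055,"jaw": 0.4},{"rx": 0,"ry": 0,"rz": 0,"dx": 0.0008,"dy": 0,"dz": 0.06,"jaw": 0.4},{"rx": 0,"ry": 0,"rz": 0,"dx": 0.0008,"dy": 0,"dz": 0.06,"jaw": 0.4}]'

```text
t: 9.4
position: [0.5198, 0.0231, 0.0886]
orientation: [-0.0, 0.999, 0.051, -0.001]
ft_force: [0.3, 0.4, -2.3]
finger_gap: 0.0552
```

Run:
```python
from h import *
go([.5208,.0234,.078],down(5.9))
```

```text
d [ 0.0011 -0.0001  0.0106] r [-0.01  0.13 -0.02] t 9.4 pos [0.5198 0.0231 0.0886] gap 0.0552 F [ 0.3  0.4 -2.3]
```

>>> servo_tool --steps '[{"rx": 0,"ry": 0,"rz": 0,"dx": 0.0008,"dy": 0,"dz": 0.005,"jaw": 0.4},{"rx": 0,"ry": 0,"rz": 0,"dx": 0.0008,"dy": 0,"dz": 0.009,"jaw": 0.4},{"rx": 0,"ry": 0,"rz": 0,"dx": 0.0008,"dy": 0,"dz": 0.0105,"jaw": 0.4},{"rx": 0,"ry": 0,"rz": 0,"dx": 0.0008,"dy": 0,"dz": 0.0105,"jaw": 0.4}]'

```text
t: 9.8
position: [0.5214, 0.0233, 0.079]
orientation: [-0.0, 0.999, 0.051, 0.0]
ft_force: [-0.1, 0.2, -1.5]
finger_gap: 0.0554
```

Run:
```python
from h import *
go([.5208,.0234,.078],down(5.9))
```

```text
d [-0.0006 -0.0001  0.001 ] r [ 0.   -0.02 -0.01] t 9.8 pos [0.5214 0.0233 0.079 ] gap 0.0554 F [-0.1  0.2 -1.5]
```

>>> servo_tool --steps '[{"rx": 0,"ry": 0,"rz": 0,"dx": -0.0006,"dy": 0,"dz": 0.001,"jaw": 0.4},{"rx": 0,"ry": 0,"rz": 0,"dx": -0.0006,"dy": 0,"dz": 0.002,"jaw": 0.4},{"rx": 0,"ry": 0,"rz": 0,"dx": -0.0006,"dy": 0,"dz": 0.002,"jaw": 0.4}]'

```text
t: 10.1
position: [0.5207, 0.0232, 0.0769]
orientation: [0.0, 0.999, 0.051, 0.0]
ft_force: [0.5, 0.3, -1.7]
finger_gap: 0.055
```

Run:
```python
from h import *
go([.5208,.0234,.078],down(5.9))
```

```text
d [ 0.0001 -0.0002 -0.0011] r [ 0.   -0.01 -0.02] t 10.1 pos [0.5207 0.0232 0.0769] gap 0.055 F [ 0.5  0.3 -1.7]
```

>>> servo_tool --steps '[{"rx": 0,"ry": 0,"rz": 0,"dx": 0,"dy": 0,"dz": 0.0007,"jaw": 0.4},{"rx": 0,"ry": 0,"rz": 0,"dx": 0,"dy": 0,"dz": 0.0014,"jaw": 0.4},{"rx": 0,"ry": 0,"rz": 0,"dx": 0,"dy": 0,"dz": 0.0014,"jaw": 0.4}]'

```text
t: 10.4
position: [0.5207, 0.0232, 0.0768]
orientation: [-0.0, 0.999, 0.051, 0.0]
ft_force: [-6.2, -0.4, 20.2]
finger_gap: 0.0548
```

Contact. Release and rise straight, towards the scanner.

>>> servo_tool --steps '[{"rx": 0,"ry": 0,"rz": 0,"dx": 0,"dy": 0,"dz": -0.001,"jaw": 0.4},{"rx": 0,"ry": 0,"rz": 0,"dx": 0,"dy": 0,"dz": -0.001,"jaw": 1},{"rx": 0,"ry": 0,"rz": 0,"dx": 0,"dy": 0,"dz": -0.001,"jaw": 1},{"rx": 0,"ry": 0,"rz": 0,"dx": 0,"dy": 0,"dz": -0.001,"jaw": 1},{"rx": 0,"ry": 0,"rz": 0,"dx": 0,"dy": 0,"dz": -0.001,"jaw": 1},{"rx": 0,"ry": 0,"rz": 0,"dx": 0,"dy": 0,"dz": -0.03,"jaw": 1},{"rx": 0,"ry": 0,"rz": 0,"dx": 0,"dy": 0,"dz": -0.07,"jaw": 1},{"rx": 0,"ry": 0,"rz": 0,"dx": 0,"dy": 0,"dz": -0.11,"jaw": 1}]'

```text
t: 11.2
position: [0.5201, 0.0231, 0.1861]
orientation: [-0.0, 0.999, 0.051, -0.001]
ft_force: [0.8, 0.1, -0.6]
finger_gap: 0.0855
```

Run:
```python
from h import *
go([.506,-.200,.25],down(5))
```

```text
d [-0.0369  0.2205 -0.0639] r [-0.    0.1   0.87] t 11.2 pos [0.5201 0.0231 0.1861] gap 0.0855 F [ 0.8  0.1 -0.6]
```

>>> servo_tool --steps '[{"rx": 0,"ry": 0,"rz": 0.9,"dx": -0.006,"dy": 0.03,"dz": -0.03,"jaw": 1},{"rx": 0,"ry": 0,"rz": 0.9,"dx": -0.013,"dy": 0.07,"dz": -0.06,"jaw": 1},{"rx": 0,"ry": 0,"rz": 0.9,"dx": -0.02,"dy": 0.115,"dz": -0.064,"jaw": 1},{"rx": 0,"ry": 0,"rz": 0.9,"dx": -0.028,"dy": 0.16,"dz": -0.064,"jaw": 1},{"rx": 0,"ry": 0,"rz": 0.9,"dx": -0.033,"dy": 0.2,"dz": -0.064,"jaw": 1},{"rx": 0,"ry": 0,"rz": 0.9,"dx": -0.0369,"dy": 0.2205,"dz": -0.064,"jaw": 1},{"rx": 0,"ry": 0,"rz": 0.9,"dx": -0.0369,"dy": 0.2205,"dz": -0.064,"jaw": 1}]'

```text
t: 11.9
position: [0.5062, -0.2024, 0.2492]
orientation: [0.0, 0.999, 0.042, -0.0]
ft_force: [0.4, 0.1, -0.0]
finger_gap: 0.0852
```

Run:
```python
from h import *
go([.506,-.360,.20],down(5))
c=grab("top")
for b in blobs(c,"green",.024,amin=3)+blobs(c,"orange",.048,amin=3)+blobs(c,"blue",.072)+blobs(c,"yellow",.148,vmin=165): 
    if b[0][1]<.2 and b[0][0]<.72: print(*b)
h=cv2.cvtColor(c["frame"],cv2.COLOR_RGB2HSV)
g=c["frame"]
# white label
m=cv2.inRange(h,(0,0,130),(179,60,255)); u0,v0=proj(c,[.52,.0233,.072])[0].astype(int);mm=np.zeros_like(m);mm[v0-14:v0+15,u0-9:u0+10]=m[v0-14:v0+15,u0-9:u0+10]
k=np.vstack(cv2.findContours(mm,0,1)[0]);P=cast(c,k[:,0],.072)[:,:2];print(cv2.minAreaRect((P*1000).astype(np.float32)))
s=grab("scene")
cv2.imwrite("pics/g4.png",np.hstack([cv2.resize(x[:,:,::-1],(400,400),interpolation=cv2.INTER_CUBIC) for x in(c["frame"][v0-30:v0+30,u0-30:u0+30],s["frame"][170:250,210:290])]))
```

```text
d [-0.0134  0.157   0.0493] r [ 0.03  0.   -0.19] t 11.9 pos [ 0.5062 -0.2024  0.2492] gap 0.0852 F [ 0.4  0.1 -0. ]
[ 0.5031 -0.3693] [0.0322 0.0126] 1.9 44 (np.float64(398.7), np.float64(201.2)) 74.0
[ 0.5289 -0.3665] [0.0145 0.012 ] 105.2 13 (np.float64(396.8), np.float64(191.8)) 80.0
[0.3419 0.0715] [0.1277 0.0714] 55.4 1407 (np.float64(236.5), np.float64(266.7)) 137.0
[0.5203 0.0229] [0.0993 0.0564] 6.3 795 (np.float64(253.3), np.float64(197.6)) 176.0
[ 0.4939 -0.3584] [0.0649 0.0455] 1.9 284 (np.float64(408.5), np.float64(198.9)) 196.0
((520.8478393554688, 23.51475715637207), (58.61415481567383, 37.652679443359375), 6.690703868865967)
```

View pics/g4.png

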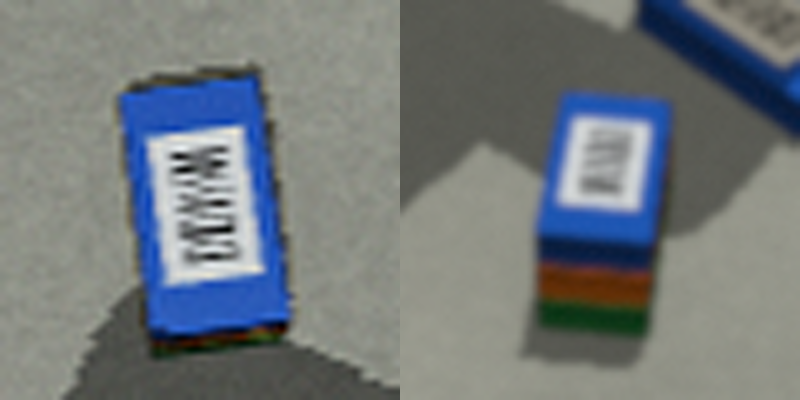

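The pile is flush in both crops: blue, orange and green edges line up, label up, centre about (0.5205, 0.0232). Next, the scanner; I'll check its position with the scene view.

Run:
```python
from h import *
for n,box in(("top",(165,225,390,435)),("scene",(135,180,82,122))):
    c=dict(np.load(f"pics/{n}0.npz"));h=cv2.cvtColor(c["frame"],cv2.COLOR_RGB2HSV)
    m=cv2.inRange(h,(20,110,165),(34,255,255));z=np.zeros_like(m);a,b,d,e=box;z[a:b,d:e]=m[a:b,d:e]
    k=max(cv2.findContours(z,0,1)[0],key=cv2.contourArea);f=np.zeros_like(m);cv2.drawContours(f,[k],-1,255,-1)
    P=cast(c,k[:,0],.148)[:,:2];print(n,cv2.minAreaRect((P*1000).astype(np.float32)))
    s=((f>0)&(h[...,2]<80)).astype(np.uint8);L=cv2.connectedComponentsWithStats(cv2.erode(f,np.ones((5,5)))//255*s)
    i=1+np.argmax(L[2][1:,4]);print("screen",L[2][i],cast(c,L[3][i],.148))
```

```text
top ((511.2419738769531, -359.49395751953125), (90.27737426757812, 41.82633972167969), 4.907355308532715)
screen [403 179  11  20 150] [[ 0.52029165 -0.35917648  0.148     ]]
scene ((512.2377319335938, -357.5706481933594), (90.83078002929688, 42.67430114746094), 5.401157379150391)
screen [ 93 150  12  11  60] [[ 0.52050953 -0.35799182  0.148     ]]
```

>>> servo_tool --steps '[{"rx": 0,"ry": 0,"rz": 0,"dx": -0.004,"dy": 0.04,"dz": 0,"jaw": 1},{"rx": 0,"ry": 0,"rz": 0,"dx": -0.008,"dy": 0.085,"dz": 0,"jaw": 1},{"rx": 0,"ry": 0,"rz": 0,"dx": -0.012,"dy": 0.125,"dz": 0,"jaw": 1},{"rx": 0,"ry": 0,"rz": 0,"dx": -0.0134,"dy": 0.15,"dz": 0,"jaw": 1},{"rx": 0,"ry": 0,"rz": 0,"dx": -0.0134,"dy": 0.157,"dz": 0.02,"jaw": 1},{"rx": 0,"ry": 0,"rz": 0,"dx": -0.0134,"dy": 0.157,"dz": 0.03,"jaw": 1},{"rx": 0,"ry": 0,"rz": 0,"dx": -0.0134,"dy": 0.157,"dz": 0.03,"jaw": 1}]'

```text
t: 12.7
position: [0.5061, -0.3555, 0.2174]
orientation: [-0.001, 0.999, 0.044, -0.002]
ft_force: [-0.2, 0.2, -0.6]
finger_gap: 0.0854
```

Run:
```python
from h import *
go([.5065,-.359,.127],down(5.1))
```

```text
d [0.0003 0.0038 0.0904] r [-0.17  0.16 -0.07] t 12.7 pos [ 0.5061 -0.3555  0.2174] gap 0.0854 F [-0.2  0.2 -0.6]
```

>>> servo_tool --steps '[{"rx": 0,"ry": 0,"rz": 0,"dx": 0,"dy": 0,"dz": 0,"jaw": 1},{"rx": 0,"ry": 0,"rz": 0,"dx": 0,"dy": 0,"dz": 0.02,"jaw": 1},{"rx": 0,"ry": 0,"rz": 0,"dx": 0,"dy": 0,"dz": 0.035,"jaw": 1},{"rx": 0,"ry": 0,"rz": 0,"dx": 0,"dy": 0,"dz": 0.035,"jaw": 1}]'

```text
t: 13.1
position: [0.506, -0.3561, 0.1827]
orientation: [-0.001, 0.999, 0.044, -0.001]
ft_force: [-0.3, -0.0, 0.0]
finger_gap: 0.0854
```

Run:
```python
from h import *
go([.5065,-.359,.127],down(5.1))
```

```text
d [0.0004 0.003  0.0557] r [-0.12  0.14 -0.08] t 13.1 pos [ 0.506  -0.3561  0.1827] gap 0.0854 F [-0.3 -0.   0. ]
```

>>> servo_tool --steps '[{"rx": 0,"ry": 0,"rz": 0,"dx": 0.0004,"dy": 0.003,"dz": 0.005,"jaw": 1},{"rx": 0,"ry": 0,"rz": 0,"dx": 0.0004,"dy": 0.003,"dz": 0.02,"jaw": 1},{"rx": 0,"ry": 0,"rz": 0,"dx": 0.0004,"dy": 0.003,"dz": 0.04,"jaw": 1},{"rx": 0,"ry": 0,"rz": 0,"dx": 0.0004,"dy": 0.003,"dz": 0.052,"jaw": 1},{"rx": 0,"ry": 0,"rz": 0,"dx": 0.0004,"dy": 0.003,"dz": 0.0557,"jaw": 1},{"rx": 0,"ry": 0,"rz": 0,"dx": 0.0004,"dy": 0.003,"dz": 0.0557,"jaw": 1},{"rx": 0,"ry": 0,"rz": 0,"dx": 0.0004,"dy": 0.003,"dz": 0.0557,"jaw": 1}]'

```text
t: 13.8
position: [0.5078, -0.3607, 0.1292]
orientation: [0.0, 0.999, 0.043, 0.0]
ft_force: [0.3, -0.8, 0.9]
finger_gap: 0.0856
```

Run:
```python
from h import *
go([.5065,-.359,.127],down(5.1))
s=grab("scene");cv2.imwrite("pics/g5.png",cv2.resize(s["frame"][100:220,60:180,::-1],(600,600),interpolation=cv2.INTER_CUBIC))
```

```text
d [-0.0011 -0.0018  0.0022] r [ 0.03 -0.03 -0.13] t 13.8 pos [ 0.5078 -0.3607  0.1292] gap 0.0856 F [ 0.3 -0.8  0.9]
```

View pics/g5.png

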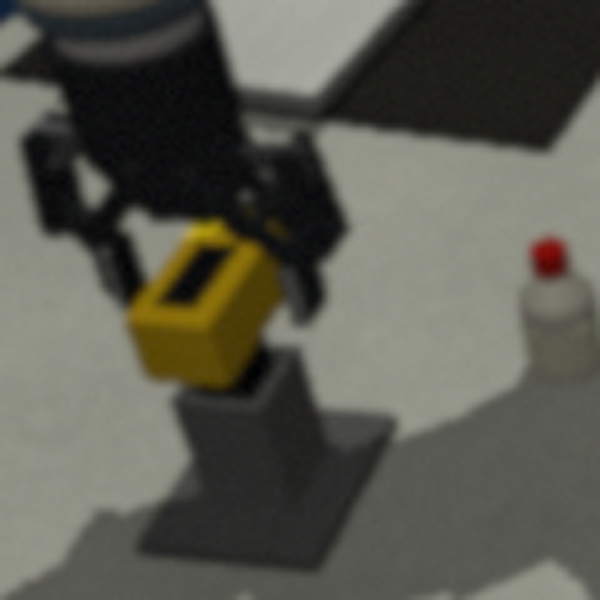

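The crop shows the fingers on both sides of the yellow head (about 210,300), clear of the rim and bottle. Close the jaws.

>>> servo_tool --steps '[{"rx": 0,"ry": 0,"rz": 0,"dx": -0.001,"dy": -0.0015,"dz": 0.002,"jaw": 1},{"rx": 0,"ry": 0,"rz": 0,"dx": -0.001,"dy": -0.0015,"dz": 0.002,"jaw": 0.6},{"rx": 0,"ry": 0,"rz": 0,"dx": -0.001,"dy": -0.0015,"dz": 0.002,"jaw": 0.3},{"rx": 0,"ry": 0,"rz": 0,"dx": -0.001,"dy": -0.0015,"dz": 0.002,"jaw": 0.3},{"rx": 0,"ry": 0,"rz": 0,"dx": -0.001,"dy": -0.0015,"dz": 0.002,"jaw": 0.3},{"rx": 0,"ry": 0,"rz": 0,"dx": -0.001,"dy": -0.0015,"dz": 0.002,"jaw": 0.3},{"rx": 0,"ry": 0,"rz": 0,"dx": -0.001,"dy": -0.0015,"dz": 0.002,"jaw": 0.3},{"rx": 0,"ry": 0,"rz": 0,"dx": -0.001,"dy": -0.0015,"dz": 0.002,"jaw": 0.3}]' --squeeze 60

```text
t: 14.65
position: [0.5066, -0.3594, 0.1271]
orientation: [0.0, 0.999, 0.043, 0.0]
ft_force: [-0.6, -2.6, 4.5]
finger_gap: 0.0432
```

Run:
```python
from h import *
go([.5065,-.359,.127],down(5.1))
```

```text
d [-0.     -0.0004  0.0001] r [ 0.04 -0.03 -0.12] t 14.65 pos [ 0.5066 -0.3594  0.1271] gap 0.0432 F [-0.6 -2.6  4.5]
```

>>> servo_tool --steps '[{"rx": 0,"ry": 0,"rz": 0,"dx": 0,"dy": 0,"dz": -0.01,"jaw": 0.3},{"rx": 0,"ry": 0,"rz": 0,"dx": 0,"dy": 0,"dz": -0.025,"jaw": 0.3},{"rx": 0,"ry": 0,"rz": 0,"dx": 0,"dy": 0,"dz": -0.045,"jaw": 0.3},{"rx": 0,"ry": 0,"rz": 0,"dx": 0,"dy": 0,"dz": -0.065,"jaw": 0.3},{"rx": 0,"ry": 0,"rz": 0,"dx": 0,"dy": 0,"dz": -0.085,"jaw": 0.3},{"rx": 0,"ry": 0,"rz": 0,"dx": 0,"dy": 0,"dz": -0.105,"jaw": 0.3},{"rx": 0,"ry": 0,"rz": 0,"dx": 0,"dy": 0,"dz": -0.12,"jaw": 0.3},{"rx": 0,"ry": 0,"rz": 0,"dx": 0,"dy": 0,"dz": -0.12,"jaw": 0.3}]'

```text
t: 15.45
position: [0.5073, -0.3597, 0.2495]
orientation: [0.001, 0.999, 0.043, 0.002]
ft_force: [0.2, -0.9, -2.9]
finger_gap: 0.0434
```

```bash
cat >> h.py <<'E'
def scanner_in_tool(c):
    """yellow top face -> scanner pose in tool frame, from view c with tool held down"""
    pass
E
python3 - <<'E'
from h import *
s=read_state();c=grab("scene");h=cv2.cvtColor(c["frame"],cv2.COLOR_RGB2HSV)
# expected scanner frame: same offset as at grasp
Rg=Ro.from_euler("z",5.1,degrees=True);O=np.array([.5145,-.359,.130])  # origin after lift (z 10mm+120)
p=O+Rg.apply([[-62.5e-3,0,.118],[.0425,0,.138],[0,0,0]]);print("expect px rear-top, window, foot",proj(c,p).round(1))
z=s["position"][2]-.1271+.148;print("ztop",z,s["position"],s["ft_force"].round(1))
cv2.imwrite("pics/g6.png",cv2.resize(c["frame"][80:200,40:200,::-1],(800,600),interpolation=cv2.INTER_CUBIC))
E
```

```text
expect px rear-top, window, foot [[ 99.7 104.4]
 [ 76.3 120.1]
 [101.6 159.1]]
ztop 0.27042946744582846 [ 0.50727425 -0.35967161  0.24952947] [ 0.2 -0.9 -2.9]
```

View pics/g6.png

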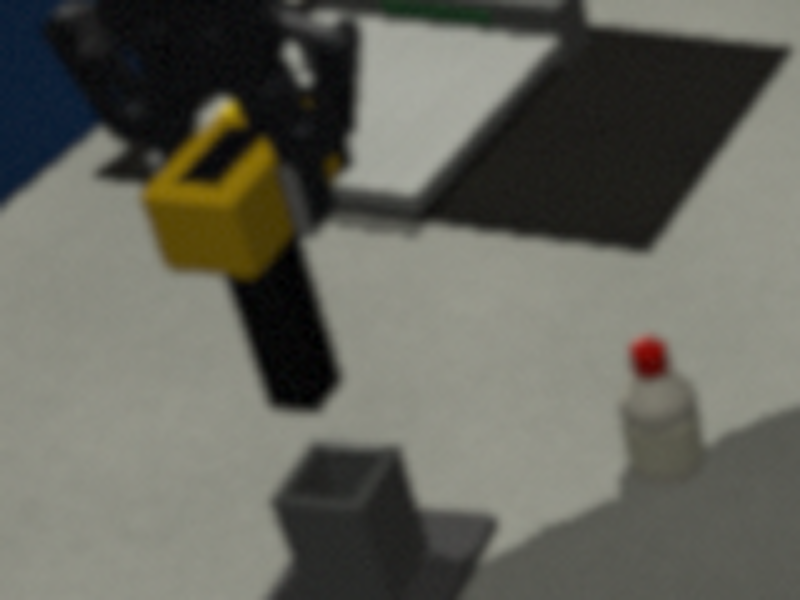

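The crop shows the handle fully out of the pocket (foot at crop 305,400, px 101,160, against 101.6,159 predicted for an upright hold). Compute the aiming pose.

```bash
cat >> h.py <<'E'
L=np.array([.5205,.0232,.072]); WS=np.array([-.0546,0,.0009]) # window from TCP, scanner axes
def aim(psi=5.5,pitch=-45,d=.1):
    R=Ro.from_euler("z",psi,degrees=True)*Ro.from_euler("y",pitch,degrees=True)
    return L+R.apply([d,0,0])-R.apply(WS),R*Ro.from_euler("x",180,degrees=True)
E
python3 - <<'E'
from h import *
p,R=aim(); print(p); go(p+[0,0,.06],R); go(p,R)
E
```

```text
[0.62994889 0.03373873 0.18068231]
d [ 0.1569 -0.3808  0.0069] r [ 0.27 44.91 -0.47] t 15.5 pos [ 0.5067 -0.3593  0.2478] gap 0.0435 F [-0.3  0.4 -2.8]
d [ 0.1568 -0.3809  0.0669] r [ 0.27 44.91 -0.47] t 15.5 pos [ 0.5067 -0.3593  0.2478] gap 0.0435 F [-0.3  0.4 -2.8]
```

>>> servo_tool --steps '[{"rx": 0,"ry": 4,"rz": 0,"dx": 0.01,"dy": -0.025,"dz": -0.01,"jaw": 0.3},{"rx": 0,"ry": 9,"rz": 0,"dx": 0.025,"dy": -0.055,"dz": -0.02,"jaw": 0.3},{"rx": 0,"ry": 15,"rz": 0,"dx": 0.04,"dy": -0.09,"dz": -0.02,"jaw": 0.3},{"rx": 0,"ry": 21,"rz": 0,"dx": 0.055,"dy": -0.13,"dz": -0.02,"jaw": 0.3},{"rx": 0,"ry": 27,"rz": 0,"dx": 0.07,"dy": -0.17,"dz": -0.02,"jaw": 0.3},{"rx": 0,"ry": 33,"rz": 0,"dx": 0.085,"dy": -0.21,"dz": -0.02,"jaw": 0.3},{"rx": 0,"ry": 39,"rz": 0,"dx": 0.1,"dy": -0.25,"dz": -0.02,"jaw": 0.3},{"rx": 0,"ry": 42,"rz": 0,"dx": 0.11,"dy": -0.27,"dz": -0.02,"jaw": 0.3}]'

```text
t: 16.3
position: [0.5898, -0.0781, 0.2641]
orientation: [-0.016, 0.933, 0.04, 0.357]
ft_force: [0.8, 1.2, -2.1]
finger_gap: 0.043
```

Run:
```python
from h import *
p,R=aim(); go(p+[0,0,.05],R); print(read_state()["q"].round(2))
```

```text
d [ 0.0146 -0.1079  0.0582] r [ 0.3   3.11 -0.41] t 16.3 pos [ 0.5898 -0.0781  0.2641] gap 0.043 F [ 0.8  1.2 -2.1]
[-0.25  0.08  2.18  0.91  0.29  0.42]
```

>>> servo_tool --steps '[{"rx": 0.1,"ry": 1,"rz": -0.1,"dx": 0.003,"dy": -0.02,"dz": 0.01,"jaw": 0.3},{"rx": 0.2,"ry": 2,"rz": -0.2,"dx": 0.006,"dy": -0.045,"dz": 0.02,"jaw": 0.3},{"rx": 0.3,"ry": 3,"rz": -0.3,"dx": 0.01,"dy": -0.07,"dz": 0.035,"jaw": 0.3},{"rx": 0.3,"ry": 3,"rz": -0.4,"dx": 0.013,"dy": -0.095,"dz": 0.05,"jaw": 0.3},{"rx": 0.3,"ry": 3.1,"rz": -0.4,"dx": 0.0146,"dy": -0.1079,"dz": 0.058,"jaw": 0.3},{"rx": 0.3,"ry": 3.1,"rz": -0.4,"dx": 0.0146,"dy": -0.1079,"dz": 0.058,"jaw": 0.3},{"rx": 0.3,"ry": 3.1,"rz": -0.4,"dx": 0.0146,"dy": -0.1079,"dz": 0.058,"jaw": 0.3}]'

```text
t: 17.0
position: [0.6316, 0.0319, 0.2314]
orientation: [-0.018, 0.923, 0.045, 0.382]
ft_force: [-0.5, 0.2, -2.5]
finger_gap: 0.0434
```

Run:
```python
from h import *
p,R=aim(); go(p,R); print(read_state()["q"].round(2))
```

```text
d [-0.0369 -0.0021  0.0349] r [0.03 0.09 0.04] t 17.0 pos [0.6316 0.0319 0.2314] gap 0.0434 F [-0.5  0.2 -2.5]
[ 0.02  0.19  2.18  1.81  0.05 -0.29]
```

>>> servo_tool --steps '[{"rx": 0,"ry": 0,"rz": 0,"dx": -0.007,"dy": 0,"dz": 0.007,"jaw": 0.3},{"rx": 0,"ry": 0,"rz": 0,"dx": -0.015,"dy": -0.001,"dz": 0.014,"jaw": 0.3},{"rx": 0,"ry": 0,"rz": 0,"dx": -0.022,"dy": -0.001,"dz": 0.021,"jaw": 0.3},{"rx": 0,"ry": 0,"rz": 0,"dx": -0.03,"dy": -0.002,"dz": 0.028,"jaw": 0.3},{"rx": 0,"ry": 0,"rz": 0,"dx": -0.0369,"dy": -0.002,"dz": 0.0349,"jaw": 0.3},{"rx": 0,"ry": 0,"rz": 0,"dx": -0.0369,"dy": -0.002,"dz": 0.0349,"jaw": 0.3},{"rx": 0,"ry": 0,"rz": 0,"dx": -0.0369,"dy": -0.002,"dz": 0.0349,"jaw": 0.3}]'

```text
t: 17.7
position: [0.6306, 0.0328, 0.1821]
orientation: [-0.018, 0.923, 0.044, 0.382]
ft_force: [0.6, -0.9, -2.2]
finger_gap: 0.0432
```

Run:
```python
from h import *
p,R=aim(); go(p,R); s=read_state(); print(s["q"].round(2),s["joint_vel"].round(2))
c=grab("scene");t=grab("top")
Rs=Rt(s)*Ro.from_euler("x",180,degrees=True); W=s["position"]+Rs.apply(WS); F=W+Rs.apply([.0625,0,-.118])
for n,x in(("scene",c),("top",t)): print(n,"label",proj(x,L).round(1),"window",proj(x,W).round(1),"foot",proj(x,F).round(1),"rear top",proj(x,W+Rs.apply([.105,0,.02])).round(1))
a=cv2.resize(c["frame"][110:290,190:350,::-1],(400,450),interpolation=cv2.INTER_CUBIC);b=cv2.resize(t["frame"][100:280,170:330,::-1],(400,450),interpolation=cv2.INTER_CUBIC)
cv2.imwrite("pics/g7.png",np.hstack([a,b]))
```

```text
d [-0.0014 -0.001   0.0006] r [ 0.06  0.   -0.  ] t 17.7 pos [0.6306 0.0328 0.1821] gap 0.0432 F [ 0.6 -0.9 -2.2]
[ 0.02  0.29  2.22  2.82  0.16 -1.3 ] [ 0.   -0.02 -0.01 -0.    0.   -0.  ]
scene label [[250.2 201.5]] window [[245.4 200. ]] foot [[236.4 258.4]] rear top [[240.5 187.8]]
top label [[253.2 197.4]] window [[250.3 164.9]] foot [[244.3 121.8]] rear top [[247.2 131. ]]
```

View pics/g7.png

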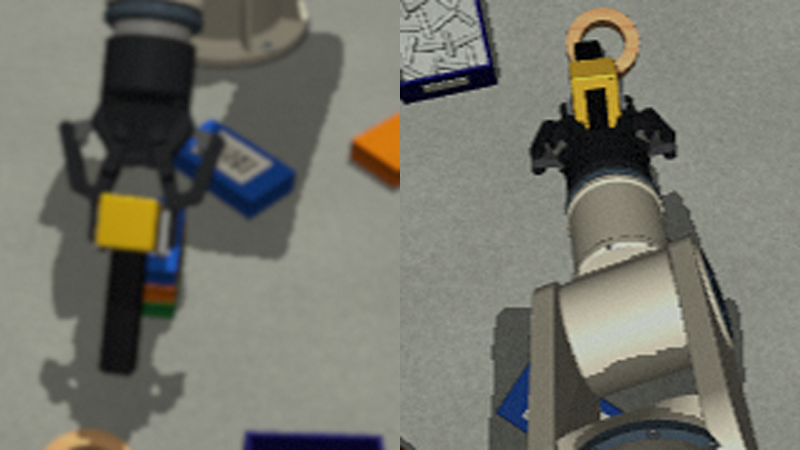

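The picture shows the scanner tipped over the pile: yellow rear face at scene px (241,199), foot at about (237,256) against (236,258) predicted; the pile behind is undisturbed, and the tape roll below is clear. A numeric check of the head follows.

Run:
```python
from h import *
c=grab("scene");t=grab("top");s=read_state()
Rs=Rt(s)*Ro.from_euler("x",180,degrees=True); W=s["position"]+Rs.apply(WS)
h=cv2.cvtColor(c["frame"],cv2.COLOR_RGB2HSV);m=cv2.inRange(h,(20,110,90),(34,255,255));m[:,:215]=0;m[:,265:]=0;m[:170]=0;m[225:]=0
k=max(cv2.findContours(m,0,1)[0],key=cv2.contourArea);print("rear seen",cv2.minAreaRect(k))
cor=[W+Rs.apply([.105,y,z]) for y,z in((.022,.02),(-.022,.02),(-.022,-.02),(.022,-.02))];print("pred",proj(c,cor).round(1).tolist(),proj(c,np.mean(cor,0)))
print("bbox",cv2.boundingRect(k))
h=cv2.cvtColor(t["frame"],cv2.COLOR_RGB2HSV);m=cv2.inRange(h,(20,110,90),(34,255,255));m[:,:230]=0;m[:,265:]=0;m[:118]=0;m[160:]=0
k=max(cv2.findContours(m,0,1)[0],key=cv2.contourArea);print("top bbox",cv2.boundingRect(k),"pred rear",proj(t,cor).round(1).tolist())
look=-Rs.apply([1,0,0]);d=(W[2]-.072)/-look[2];print("W",W.round(4),"pitch",np.degrees(np.arcsin(-look[2])),"dist",np.linalg.norm(W-L),"aim miss",(W+d*look-L).round(4))
p,R=aim();go(p,R);print(s["joint_vel"].round(3))
```

```text
rear seen ((240.53659057617188, 198.1707305908203), (24.95752716064453, 21.86544418334961), 6.340191841125488)
pred [[252.2, 188.6], [229.0, 186.5], [226.9, 207.6], [250.1, 209.8]] [[239.53055368 198.09605694]]
bbox (228, 187, 26, 24)
top bbox (238, 123, 20, 28) pred rear [[237.7, 131.6], [256.5, 129.4], [254.8, 121.9], [236.6, 124.0]]
W [0.5925 0.0292 0.1454] pitch 45.16739774256246 dist 0.10299955399457614 aim miss [-0.0006 -0.001   0.    ]
d [-0.003  -0.0009  0.001 ] r [ 0.06 -0.17  0.03] t 17.9 pos [0.6315 0.033  0.1835] gap 0.0432 F [ 0.6  0.1 -2.9]
[ 0.002  0.     0.002  0.014  0.001 -0.014]
```

>>> servo_tool --steps '[{"rx": 0,"ry": 0,"rz": 0,"dx": -0.002,"dy": -0.001,"dz": 0.001,"jaw": 0.3},{"rx": 0,"ry": 0,"rz": 0,"dx": -0.002,"dy": -0.001,"dz": 0.001,"jaw": 0.3},{"rx": 0,"ry": 0,"rz": 0,"dx": -0.002,"dy": -0.001,"dz": 0.001,"jaw": 0.3},{"rx": 0,"ry": 0,"rz": 0,"dx": -0.002,"dy": -0.001,"dz": 0.001,"jaw": 0.3},{"rx": 0,"ry": 0,"rz": 0,"dx": -0.002,"dy": -0.001,"dz": 0.001,"jaw": 0.3},{"rx": 0,"ry": 0,"rz": 0,"dx": -0.002,"dy": -0.001,"dz": 0.001,"jaw": 0.3}]'

```text
t: 18.5
position: [0.6303, 0.034, 0.1805]
orientation: [-0.018, 0.922, 0.044, 0.383]
ft_force: [-0.6, -0.3, -2.9]
finger_gap: 0.0434
```

Run:
```python
from h import *
p,R=aim();go(p,R);s=read_state();print(s["joint_vel"].round(3))
Rs=Rt(s)*Ro.from_euler("x",180,degrees=True);W=s["position"]+Rs.apply(WS);print(np.linalg.norm(W-L),W)
if abs(np.linalg.norm(W-L)-.1)<.005 and abs(s["joint_vel"]).max()<.05: print(job_done())
```

```text
d [-0.0001  0.0002 -0.0004] r [ 0.06 -0.1   0.02] t 18.5 pos [0.6303 0.034  0.1805] gap 0.0434 F [-0.6 -0.3 -2.9]
[-0.002 -0.     0.001  0.001  0.    -0.   ]
0.10011624849500572 [0.59130471 0.030231   0.14243097]
the job is handed in; nothing more can be done
None
```

The pile is built and released, the scanner is held over the label, and the job was handed in at 18.5 s.

- **Pile:** I stacked the small orange case on the green case and the small blue label case on top, label up. The top camera measured their centres within about 1 mm of each other and their headings within 0.5°.
- **Scanner:** I drew it out of its stand and tipped it to look down at the label.
  - **Last computed pose:** the window is 100.1 mm from the label, and the last reading of the downward angle was about 45°.
  - **Aim:** it was within about 1 mm of the label's middle just before the final small correction.
  - **Camera check:** the head's rear face was within about 1 px of its predicted place, and the handle's foot within about 2 px.
  - **At rest:** the arm was still, and the wrist carried only the scanner's weight, about 2.9 N, so nothing else was touching it.
- **Not fully checked:** with the scanner in place the arm hid most of the pile from both cameras. The flush check therefore dates from before the scanner was picked up. The visible part of the pile looked undisturbed, and I kept clear of the tape roll, bottle and bin. No check failed.

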